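String ceramic pump sleeves on an autoclave rod

ROBOT

A 6-joint arm with a two-finger parallel gripper is mounted at the origin on the work surface. World frame = base frame: x ahead of the robot, y to its left, z up, the work surface at z = 0. Lengths are in m, angles in degrees, forces in N, time in s.
With the tool pointing down it reaches from about 0.275 to 0.825 m from the base axis. Payload 4.9 kg.
Tool frame: the origin (TCP) lies at the centre of the arm's flange, where the gripper is bolted on; the fingertips stand 173 mm ahead of it and the grasp point (between the pads) lies 155 mm ahead of it (r.grip_point_offset is the distance from the TCP to the grasp point, in m); z points along the fingers, y is the line along which they close (so a half turn about z gives the same grasp; the last joint's range is limited). The gripper opens to 85 mm and grips with 20 to 120 N. Pads are 22 mm wide; open, the fingers measure 114 mm over their backs; the gripper's body (76 mm by 85 mm) begins 54 mm behind the grasp point. The pads swing forward as they close: fully open they stand 13 mm farther back than shut.
Start: joints at [65.478, 18.69, -11.035, 60.275, 0, 82.311], TCP at [0.159, 0.526, 0.405] pointing down, gripper open.
Joint ranges: [-152.03, 152.03], [-55.5, 102.48], [-74.3, 77.21], [-110.64, 120.58], [-84.22, 78.4], [-180, 180]. Speed limits (degrees/s): [147.25, 147.25, 180, 180, 180, 180].

INTERFACE

Orientations are given as [roll, pitch, yaw] about the fixed x, y, z axes, in that order (R = Rz(yaw) Ry(pitch) Rx(roll)).
In Python, from workcell import r gives the robot as it stands.
- The arm moves only by the shell command python3 -m inch 'ROWS' [OPENING]. ROWS is JSON, a list of rows, each a list of 2 entries, a list of its own where there are three numbers: the shift along the tool's x, y, z normalised to -1 to 1, where 1 is 0.04 m, then the turn about the tool's z normalised to -1 to 1, where 1 is 5 degrees. A call has 1 to 5 rows; each row shifts and turns the commanded pose from where the row before left it, along the tool's axes as they then stand; what a row does not reach is not made up. A row lasts 1/12 s, in which the tool goes at most 41.7 mm and 7.16 degrees, less where a joint would pass 70% of its speed; a pose out of reach is approached as far as the arm can. A call with a number of a shift or a turn outside -1 to 1 is refused whole. A call with a gripper value outside its range is refused whole. OPENING is the closure, from 0 (fully open) to 1 (shut), set as the call begins (- or left out, the last holds). The fingers move at their own pace and stop on an object; the grip force is fixed at half the most. Time passes only in rows, so rows that do not move let the fingers close. It gives the time, the measured TCP pose, the force, the opening and the grip force at its end, in the units of the state.
- r.read_state(): the state, without advancing time (a new reading comes with each control period).
- r.get_image(name): name is "scene" or "top" or "wrist"; returns a dict with "image" (420x560x3 uint8, red, green, blue), "vfov" (degrees; the focal length in pixels is half the picture's height over the tangent of half this angle, whatever the lens; pixels are square), "cx", "cy" (the principal point, pixels), "view" (4x4, takes a point from world to camera coordinates); the wrist camera has in their place "hand_eye" (4x4, takes a point from camera to tool coordinates, whose origin is the TCP and whose axes are the flange's). Camera axes: x right, y down, z forward; pixel columns grow to the right and rows downward; lengths in m; the calibration is good to about 2 mm. The wrist camera is an equidistant fisheye: a pixel r from the principal point sees the ray r / f radians off the axis. A picture is of the moment at which its call begins: read the wrist's pose just before it. There is no depth.
- r.sign_off(): hands the job in; it is judged then, once.
The state is a dict: "t": time; "q": joint angles; "dq": joint speeds; "joint_efforts": joint torques, N m; "ee_pos": TCP position; "tool_rot": TCP orientation; "contact_force": force on the tool from outside, world axes, zero at the start; "ft_torque": the same for the moment, N m; "gripper_width": finger opening in m; "finger_force": force on a finger pad.
Only numpy, scipy, OpenCV 4.12 (cv2) and the standard library are available. Lean on these libraries where they do the work, as an engineer would, in place of code of your own. Each camera call takes 0.05 s, during which the arm holds its last target. There are 200 camera calls.

TASK

Take the empty carrying rod out of the autoclave frame and push it through all four ceramic sleeves in the trough against the fork stop, until its sprung collar gives way and its spring catches have snapped out behind the last one; then lift the whole string out and hang it back where the rod came from. The sleeves are brittle: push gently, by feel, and stop as soon as the rod is fully home. Leave the full rod and everything else on the bench as they are.

Things in the scene. Friction and masses are not known exactly. Their poses are not given: they have to be found in the camera images.
- rod_grip (a point): Centre of the black handle of the empty carrying rod: the thing to grasp. x runs along the rod towards its tip, z up; the rod hangs level. Handle: box 60 mm long (x), 18 mm wide (y: the flats to grip), 24 mm high. From here along +x: handle ends at 30 mm, neck 12 mm dia to 55, spring, collar 30 mm dia 66 to 72, shaft 12 mm dia to 198, tapered nose to the tip (5 mm dia) at 210 mm. 0.17 kg.
- rod: The same rod; origin on its axis at the front face of the collar at rest, 72 mm from rod_grip towards the tip. Same axes. The collar is sprung: it gives back up to 8 mm at 9 N (start) to 13 N (end of travel, then rigid); the catches snap at 12 to 16 N of push. Fully home, the four sleeves are clamped between the collar, pushed back about 5 mm, and the catches: last sleeve centred 79 mm from here.
- rod_catches (a point): On the rod's axis between its two spring catches, 172 mm from rod_grip. Catches: sloped nubs left and right on the shaft, 21 mm long, 20 mm across over both. A sleeve's bore presses them in against springs: that takes 4 to 8 N along the rod, so the sleeves slide ahead to the stop first. They snap out behind the last sleeve, and hold it, once the four sleeves have pushed the collar back by about 5 mm.
- trough: Aluminium V trough, 170 x 74 mm, walls to 59 mm high, fixed to the bench, open on top and at its near end. Origin: centre of the underside at the near end, where the rod enters; x runs along the trough, the way the rod is pushed; z up. Sleeves slide freely in it. Nothing but rod, collar and handle fits between its walls: keep fingers short of the near end.
- bore_line (a point): Point on the line of the sleeves' bores at the trough's near end, 62 mm above the bench, x along the bores. A rigid steel fork stop, slot 24 mm wide and open on top, is clamped across the trough with its face somewhere 109 to 145 mm along x from here: it is set anew each time and its place is not measured. The rod passes through the fork, the sleeves do not.
- frame: Stainless autoclave frame, base 165 x 132 mm, fixed; end plates (6 mm) at x = -74.5 and +74.5 mm, each with two V rests, 71 mm high. Origin: centre of underside, x towards the rods' tips, z up. Places at y = -35 and +35 mm: one has the empty rod, one the full rod, either way round. A hung rod's axis is 62 mm up, its collar face (rod) at x = -46.5 mm, its rod_grip at x = -118.5 mm.
- full_rod: The full rod, the same rod with four sleeves already on it, hanging in the frame's other place, 70 mm beside the empty one. Origin at the front of its collar. Leave it alone.
- sleeve_a_mid (a point): Centre of one of four like white ceramic sleeves, nearest the open end: 36 mm outside diameter, 15 mm bore, 24 mm long, about 50 g, lying loose in the V trough with its bore (x axis) along the trough. Brittle: no more than 25 N on it.
- sleeve_b_mid (a point): Centre of one of four like white ceramic sleeves, second from the open end: 36 mm outside diameter, 15 mm bore, 24 mm long, about 50 g, lying loose in the V trough with its bore (x axis) along the trough. Brittle: no more than 25 N on it.
- sleeve_c_mid (a point): Centre of one of four like white ceramic sleeves, third from the open end: 36 mm outside diameter, 15 mm bore, 24 mm long, about 50 g, lying loose in the V trough with its bore (x axis) along the trough. Brittle: no more than 25 N on it.
- sleeve_d_mid (a point): Centre of one of four like white ceramic sleeves, nearest the stop: 36 mm outside diameter, 15 mm bore, 24 mm long, about 50 g, lying loose in the V trough with its bore (x axis) along the trough. Brittle: no more than 25 N on it.
- vial_block: Aluminium block 75 x 115 x 38 mm with stoppered vials, a bystander: leave it alone. Origin: centre of its underside.
- beaker: Glass beaker 68 mm across, 85 mm high, a bystander: leave it alone. Origin: centre of its underside.
- wash_bottle: White bottle with blue cap, 60 mm across, 150 mm high, a bystander: leave it alone. Origin: centre of its underside.
- vial: Amber vial with metal cap, 26 mm across, 48 mm high, a bystander: leave it alone. Origin: centre of its underside.
- stopper_dish: Low steel dish 110 x 75 x 22 mm with grey stoppers, a bystander: leave it alone. Origin: centre of its underside.
- spanner: Small steel spanner lying flat, 130 mm long, a bystander: leave it alone. Origin: centre of its underside.
There are look-alikes about, which are no part of the job. Leave any turquoise look-alike of the rod alone. What is shaped like the part that bears sleeve_c_mid but red is not meant.

How it is judged:
By the outcome, as a careful person would: the job done as asked, in the order asked, and still so for the second after the job is handed in, with the robot touching nothing.
It also fails if it takes over 64 s, if anything falls off the work surface, if the arm or the gripper's body presses on something with over 40 N, if the wrist force passes 120 N, or if a joint passes its speed limit or range.

## Working session

There is one attempt and no reset: what is moved stays moved. The work goes in short steps, Python scripts to look and compute and a shell command to move; the robot and the scene stay as the last step left them, time stands still between calls to the robot, and variables do not carry over. Pictures are saved under pics/ and viewed, at most 16 in all, crops included, and the job is handed in when it is done.

```bash
mkdir -p pics; ls; python3 - <<'E'
from workcell import r
import cv2,numpy as np
s=r.read_state();print(s)
for n in("scene","top"):
    d=r.get_image(n);cv2.imwrite(f"pics/{n}0.png",d["image"][:,:,::-1]);print(n,d["vfov"],d["cx"],d["cy"],np.round(d["view"],4).tolist())
d=r.get_image("wrist");cv2.imwrite("pics/wrist0.png",d["image"][:,:,::-1]);print(d["vfov"],d["cx"],d["cy"],np.round(d["hand_eye"],4).tolist())
E
```

```text
pics
{'t': 0.0, 'q': array([ 6.54769726e+01,  1.87333478e+01, -1.10934931e+01,  6.02752704e+01,
       -7.68719976e-04,  8.23116522e+01]), 'dq': array([-0.07043958,  0.11135398,  0.01412238,  0.02273851, -0.03961687,
        0.0865493 ]), 'joint_efforts': array([-1.01546713e-03, -4.43405163e+01,  2.62440705e+01,  1.54222111e-02,
       -2.23050738e-04,  1.62562444e-06]), 'ee_pos': array([0.1591459 , 0.52616221, 0.40388061]), 'tool_rot': array([-1.79898704e+02, -1.28991167e-02,  1.63165310e+02]), 'contact_force': array([ 0.26116544, -0.53938129, -0.39812075]), 'ft_torque': array([ 0.02981403, -0.0385905 , -0.01184401]), 'finger_force': 0.0, 'gripper_width': 0.08537448291241675}
scene 51.49053575409705 280.50508556496914 206.64196942462146 [[0.3725, 0.928, 0.0008, -0.1547], [0.79, -0.3166, -0.5251, -0.3037], [-0.487, 0.1962, -0.8511, 1.2381], [0.0, 0.0, 0.0, 1.0]]
top 56.54255869946788 277.5353397900866 210.61969082984393 [[-0.0134, -0.9998, -0.0173, -0.0156], [-0.9937, 0.0153, -0.1114, 0.4468], [0.1117, 0.0157, -0.9936, 0.9618], [0.0, 0.0, 0.0, 1.0]]
65.70646984690485 279.7403624403586 204.608346110898 [[0.0001, -0.9507, -0.3102, 0.0799], [1.0, -0.0003, 0.0012, 0.0003], [-0.0012, -0.3102, 0.9507, 0.031], [0.0, 0.0, 0.0, 1.0]]
```

View pics/top0.png

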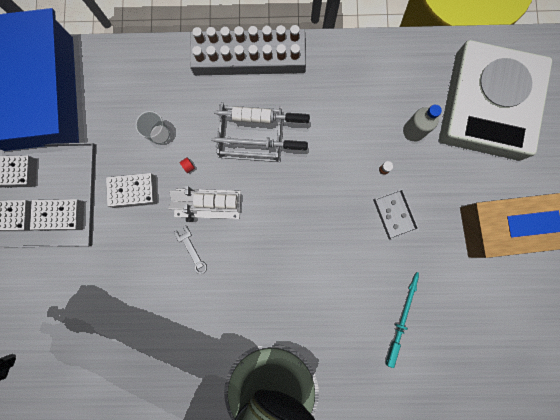

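View pics/scene0.png

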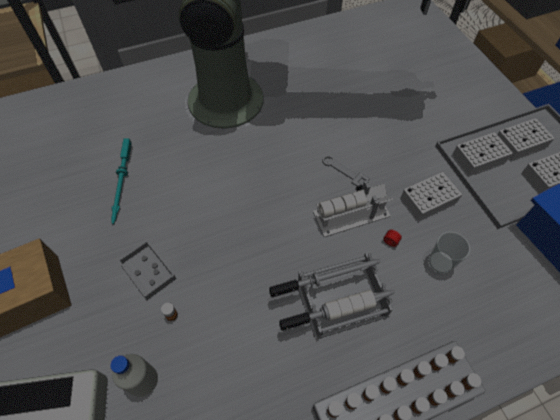

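Candidates for the rod in the top image: the empty rod with handle at (295,146), the full rod with handle at (297,118), and the turquoise look-alike at (402,320). The empty rod is the one at (295,146). The trough is at (205,203) with its near end on the right, and the red sleeve at (187,165) is a decoy. Next, one close crop.

```bash
cat > h.py <<'E'
from workcell import r
import cv2,numpy as np
def cast(d,px,z):
    V=np.array(d["view"]);f=210/np.tan(np.radians(d["vfov"]/2))
    R,t=V[:3,:3],V[:3,3];c=-R.T@t
    px=np.atleast_2d(px).astype(float)
    ray=np.c_[(px[:,0]-d["cx"])/f,(px[:,1]-d["cy"])/f,np.ones(len(px))]@R
    return c+ray*((z-c[2])/ray[:,2])[:,None]
def proj(d,P):
    V=np.array(d["view"]);f=210/np.tan(np.radians(d["vfov"]/2))
    p=np.atleast_2d(P)@V[:3,:3].T+V[:3,3]
    return np.c_[p[:,0]/p[:,2]*f+d["cx"],p[:,1]/p[:,2]*f+d["cy"]]
E
python3 - <<'E'
from h import *
d=r.get_image("top");im=d["image"]
c=im[90:230,160:320,::-1];cv2.imwrite("pics/crop1.png",cv2.resize(c,None,fx=4.25,fy=4.25,interpolation=cv2.INTER_CUBIC))
# dark handles
m=(im.max(2)<45).astype(np.uint8);m[:100]=0;m[160:]=0;m[:,:275]=0;m[:,320:]=0
n,l,s,ce=cv2.connectedComponentsWithStats(m)
for i in range(1,n):
    if s[i,4]>40:
        w=np.argwhere(l==i)[:,::-1].astype(np.int32);print(s[i],ce[i],cv2.minAreaRect(w),cast(d,ce[i],.07))
E
```

```text
[285 114  24   9 155] [297.1483871  118.01290323] ((296.5, 118.0), (8.0, 23.0), 90.0) [[ 0.67123566 -0.07430105  0.07      ]]
[283 141  24   9 115] [295.28695652 145.28695652] ((294.6675109863281, 145.15481567382812), (23.155288696289062, 7.765928268432617), 4.085616588592529) [[ 0.60213755 -0.06842201  0.07      ]]
```

View pics/crop1.png

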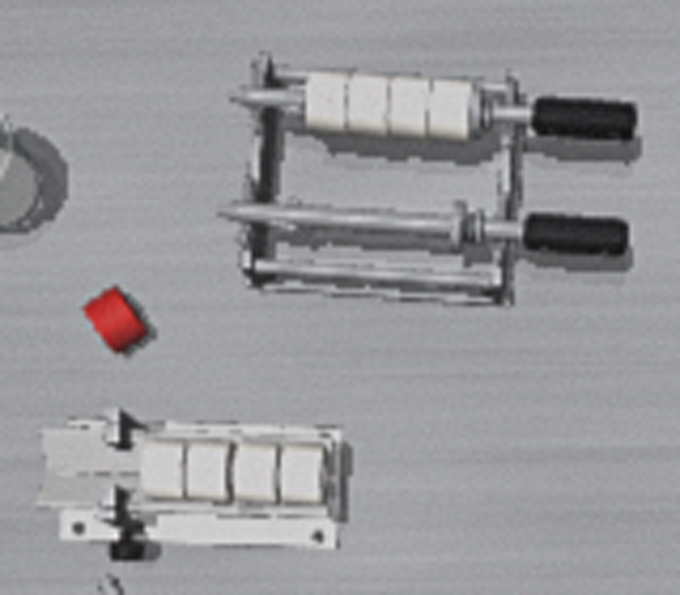

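The crop shows the full rod on top with white sleeves and handle at crop (584,118). The empty rod is below it, handle (576,234), tip (222,210). The trough has four sleeves at crop x 140–325, y≈470. Its near end is on the right and the fork is at x≈122.

```bash
python3 - <<'E'
from h import *
d=r.get_image("top");e=r.get_image("scene")
def P(x,y): return [160+x/4.25,90+y/4.25]
pts=dict(handle_c=(576,234),tip=(222,210),coll=(460,224),neck=(500,230),fullhandle=(584,118),fulltip=(235,97))
for k,v in pts.items(): print(k,cast(d,P(*v),.062).round(4))
im=d["image"]
for name,(x0,x1,y0,y1) in dict(tr=(190,240,190,215),full=(228,275,102,128)).items():
    m=np.zeros(im.shape[:2],np.uint8);m[y0:y1,x0:x1]=(im[y0:y1,x0:x1].min(2)>190)
    n,l,s,ce=cv2.connectedComponentsWithStats(m)
    for i in range(1,n):
        if s[i,4]>20: print(name,s[i],ce[i])
for k,v in dict(trough_near_up=(345,430),near_low=(345,520),slL_t=(140,440),slL_b=(140,500),slR_t=(326,447),slR_b=(322,503),fork_t=(118,412),fork_b=(122,548)).items(): print(k,cast(d,P(*v),.065).round(4))
# scene crop upscale
c=e["image"][170:350,260:420,::-1];cv2.imwrite("pics/crop2.png",cv2.resize(c,None,fx=3.3,fy=3.3,interpolation=cv2.INTER_CUBIC))
E
```

```text
handle_c [[ 0.605  -0.0693  0.062 ]]
tip [[0.6232 0.1376 0.062 ]]
coll [[ 0.6122 -0.0018  0.062 ]]
neck [[ 0.6082 -0.0251  0.062 ]]
fullhandle [[ 0.6747 -0.0753  0.062 ]]
fulltip [[0.6916 0.1303 0.062 ]]
tr [199 190  16   3  28] [207.92857143 190.64285714]
tr [216 190  19   2  28] [223.85714286 190.64285714]
tr [193 195  10  11  99] [197.33333333 199.73737374]
tr [204 195   9  12  99] [208.15151515 200.12121212]
tr [215 195  10  12  96] [219.21875 200.5    ]
tr [226 196  10  11  96] [230.1875     200.85416667]
tr [194 211  45   4 140] [215.22857143 212.81428571]
full [232 107   9  12  90] [236.14444444 112.53333333]
full [242 108   9  11  90] [245.93333333 112.86666667]
full [252 109  19  12 180] [260.68333333 113.92222222]
trough_near_up [[0.4911 0.0655 0.065 ]]
near_low [[0.4391 0.0657 0.065 ]]
slL_t [[0.4872 0.1836 0.065 ]]
slL_b [[0.4525 0.1832 0.065 ]]
slR_t [[0.4814 0.0764 0.065 ]]
slR_b [[0.4491 0.0788 0.065 ]]
fork_t [[0.5038 0.1965 0.065 ]]
fork_b [[0.425  0.1933 0.065 ]]
```

View pics/crop2.png

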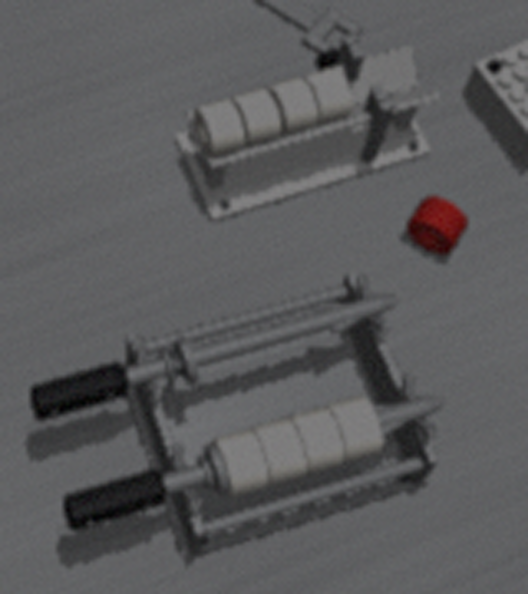

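The scene crop confirms it: the empty rod is on the trough's side of the frame with handle at crop (80,390), and all tips point towards +y. The trough is open at its near end (crop (190,140)) and the fork is at (375,110). Now I'll move above the handle.

```bash
python3 -m inch '[[[-0.4,-0.29,0.05],0],[[-0.75,-0.55,0.06],0],[[-0.75,-0.55,0.06],0],[[-0.75,-0.55,0.06],0],[[-0.75,-0.55,0.06],0]]' 0.5
python3 -m inch '[[[-0.75,-0.55,0.06],0],[[-0.75,-0.55,0.06],0],[[-0.75,-0.55,0.06],0],[[-0.75,-0.55,0.06],0],[[-0.75,-0.55,0.06],0]]'
python3 -m inch '[[[-0.75,-0.55,0.06],0],[[-0.75,-0.55,0.06],0],[[-0.75,-0.55,0.06],0],[[-0.75,-0.55,0.06],0],[[-0.75,-0.55,0.06],0]]'
python3 -m inch '[[[-0.75,-0.55,0.06],0],[[-0.75,-0.55,0.06],0],[[-0.75,-0.55,0.06],0],[[-0.75,-0.55,0.06],0],[[-0.35,-0.26,0.06],0]]'
python3 -m inch '[[[0,0,0],1],[[0,0,0],1],[[0,0,0],1],[[0,0,0],1],[[0,0,0],1]]'
python3 -m inch '[[[0,0,0],1],[[0,0,0],1],[[0,0,0],1],[[0,0,0],1],[[0,0,0],1]]'
python3 -m inch '[[[0,0,0],1],[[0,0,0],1],[[0,0,0],1],[[0,0,0],1],[[0,0,0],1]]'
python3 -m inch '[[[0,0,0],0.64],[[0,0,0],0],[[0,0,0],0]]'
cat >> h.py <<'E'
from scipy.spatial.transform import Rotation as Ro
def wshot(name=None):
    s=r.read_state();d=r.get_image("wrist")
    T=np.eye(4);T[:3,:3]=Ro.from_euler("xyz",s["tool_rot"],degrees=True).as_matrix();T[:3,3]=s["ee_pos"]
    d["T"]=T@np.array(d["hand_eye"])
    if name: cv2.imwrite("pics/"+name,d["image"][:,:,::-1])
    return s,d
def wcast(d,px,z):
    f=210/np.tan(np.radians(d["vfov"]/2));px=np.atleast_2d(px).astype(float)
    u=px-[d["cx"],d["cy"]];q=np.linalg.norm(u,axis=1);th=q/f
    ray=np.c_[u/np.maximum(q,1e-9)[:,None]*np.sin(th)[:,None],np.cos(th)]@d["T"][:3,:3].T
    c=d["T"][:3,3];return c+ray*((z-c[2])/ray[:,2])[:,None]
E
python3 -c "
from h import *
s,d=wshot('w1.png');print(s['ee_pos'],s['tool_rot'],s['q'],s['contact_force'])"
```

```text
t: 0.72
ee_pos: [0.2611, 0.3904, 0.3929]
tool_rot: [180.0, 0.0, 163.2]
contact_force: [0.7, 0.8, -0.1]
gripper_width: 0.0429
finger_force: 0.0
t: 1.13
ee_pos: [0.373, 0.2414, 0.3812]
tool_rot: [180.0, 0.0, 163.2]
contact_force: [0.6, -0.8, -0.9]
gripper_width: 0.0425
finger_force: 0.0
t: 1.55
ee_pos: [0.4848, 0.0925, 0.3691]
tool_rot: [180.0, 0.0, 163.1]
contact_force: [0.9, 0.5, -0.5]
gripper_width: 0.0425
finger_force: 0.0
t: 1.97
ee_pos: [0.586, -0.0423, 0.3569]
tool_rot: [-180.0, 0.1, 163.0]
contact_force: [0.6, 0.4, 0.6]
gripper_width: 0.0428
finger_force: 0.0
t: 2.38
ee_pos: [0.5838, -0.0388, 0.3568]
tool_rot: [-180.0, -0.0, 137.9]
contact_force: [0.7, 0.4, -0.6]
gripper_width: 0.0428
finger_force: 0.0
t: 2.8
ee_pos: [0.5838, -0.0387, 0.357]
tool_rot: [-180.0, -0.0, 112.9]
contact_force: [-0.4, -0.5, 0.2]
gripper_width: 0.0428
finger_force: 0.0
t: 3.22
ee_pos: [0.5838, -0.0387, 0.357]
tool_rot: [-180.0, -0.0, 87.9]
contact_force: [0.4, -0.5, -0.3]
gripper_width: 0.0424
finger_force: 0.0
t: 3.47
ee_pos: [0.5838, -0.0387, 0.357]
tool_rot: [-180.0, 0.0, 85.1]
contact_force: [-0.1, 0.2, 0.8]
gripper_width: 0.0426
finger_force: 0.0
[ 0.5837772  -0.03871157  0.35699392] [-1.79991196e+02  3.41816687e-04  8.50531859e+01] [-1.10204829e+01  2.43414147e+01 -9.83375323e+00  5.58335506e+01
 -1.27144086e-03  8.39263314e+01] [-0.0518072   0.22651039  0.84227623]
```

View pics/w1.png

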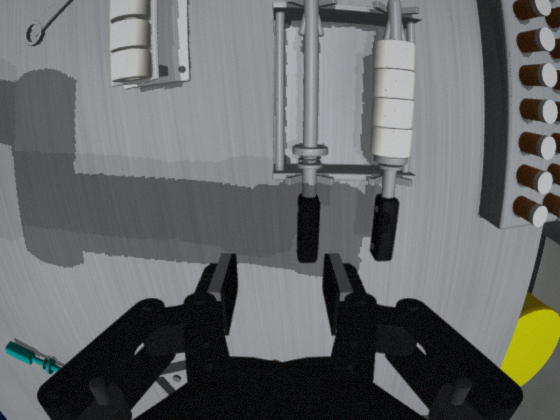

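The wrist view shows the empty rod's handle centred near (308,229), collar at (310,152), and shaft top at (311,5). The trough's sleeve a is at (131,65) with its near rim at y≈82.

```bash
python3 - <<'E'
from h import *
s,d=wshot();im=d["image"].astype(int)
# handle mask
m=np.zeros(im.shape[:2],np.uint8);m[190:266,290:328]=im[190:266,290:328].max(2)<50
for y in range(195,266,8):
    c=np.flatnonzero(m[y,290:328]);print(y,(c.min()+290,c.max()+290) if len(c) else None)
k=cv2.minAreaRect(np.argwhere(m)[:,::-1].astype(np.int32));print(k)
print("handle top z.074",wcast(d,[[308,197],[308,229],[307.5,262]],.070).round(4))
# shaft rows: gradient edges
g=im.sum(2)
for y in (20,50,80,110,135):
    row=g[y,290:335];e=np.diff(row);print(y,290+np.argsort(-abs(e))[:4],e[np.argsort(-abs(e))[:4]])
P=wcast(d,[[311,20],[310,130],[309.5,150]],.062);print(P.round(4),np.degrees(np.arctan2(*(P[0]-P[1])[1::-1])))
for y in (10,30,60,75):
    row=g[y,100:165];e=np.diff(row);i=np.argsort(-abs(e))[:5];print(y,100+i,e[i])
E
```

```text
195 (np.int64(299), np.int64(316))
203 (np.int64(298), np.int64(319))
211 (np.int64(298), np.int64(319))
219 (np.int64(297), np.int64(319))
227 (np.int64(298), np.int64(318))
235 (np.int64(298), np.int64(318))
243 (np.int64(297), np.int64(317))
251 (np.int64(297), np.int64(317))
259 (np.int64(298), np.int64(327))
((311.9999694824219, 229.5), (29.999996185302734, 70.99998474121094), 0.0)
handle top z.074 [[ 0.607  -0.0374  0.07  ]
 [ 0.6054 -0.0658  0.07  ]
 [ 0.6032 -0.0977  0.07  ]]
20 [320 304 301 319] [-139  -91   91  -81]
50 [320 300 319 299] [ 99 -94  81 -68]
80 [302 318 309 304] [-174  132   51   48]
110 [302 317 318 304] [-100   91   72   50]
135 [302 317 304 307] [-107   81   59   43]
[[6.212e-01 1.074e-01 6.200e-02]
 [6.129e-01 1.660e-02 6.200e-02]
 [6.113e-01 2.000e-04 6.200e-02]] 84.80390966079284
10 [150 149 156 109 152] [ 126  122 -114   64   44]
30 [150 151 149 109 156] [120  75  73  65 -62]
60 [157 151 152 150 110] [-112   94   89   78   57]
75 [158 151 152 110 150] [-212  140   72   70   69]
```

```bash
python3 -m inch '[[[-0.34,0.3,0],0.05],[[-0.34,0.29,0],0],[[0,0,0.5],0],[[0,0,0.8],0],[[0,0,0.8],0]]'
python3 -m inch '[[[0,0,0.7],0],[[0,0,0.5],0],[[0,0,0.2],0],[[0,0,0],0],[[0,0,0],0]]'
python3 -m inch '[[[0,0,0],0],[[0,0,0],0],[[0,0,0],0],[[0,0,0],0],[[0,0,0],0]]' 1
python3 -m inch '[[[0,0,0],0],[[0,0,0],0],[[0,0,0],0]]'
python3 -c "
from h import *
s,d=wshot('w2.png');print(s['ee_pos'],s['tool_rot'])"
```

```text
t: 3.98
ee_pos: [0.6057, -0.0684, 0.2733]
tool_rot: [179.8, 0.0, 84.7]
contact_force: [0.0, 0.4, -0.3]
gripper_width: 0.0426
finger_force: 0.0
t: 4.4
ee_pos: [0.6052, -0.068, 0.2175]
tool_rot: [180.0, 0.0, 84.7]
contact_force: [1.0, -1.3, 0.8]
gripper_width: 0.043
finger_force: 0.0
t: 4.82
ee_pos: [0.6054, -0.0681, 0.2186]
tool_rot: [179.9, 0.0, 84.7]
contact_force: [-1.1, -0.7, 7.4]
gripper_width: 0.0171
finger_force: 61.2
t: 5.07
ee_pos: [0.6053, -0.0681, 0.2186]
tool_rot: [179.9, 0.0, 84.7]
contact_force: [-2.8, -0.8, 6.5]
gripper_width: 0.0169
finger_force: 61.2
[ 0.60534206 -0.06810376  0.21861619] [1.79874150e+02 1.99830295e-02 8.47225229e+01]
```

View pics/w2.png

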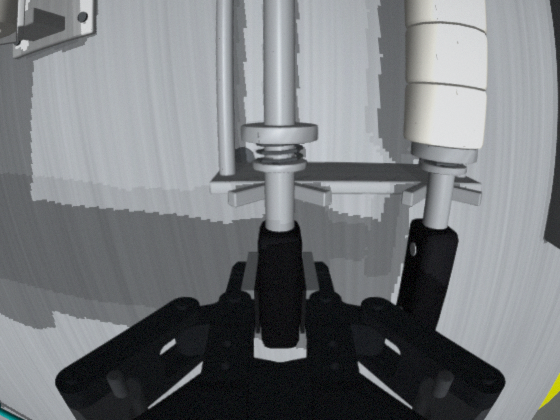

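Handle gripped, 17 mm between the pads. I'll lift straight up, check it, and go beside the trough for a close look.

```bash
python3 -m inch '[[[0,0,-0.1],0],[[0,0,-0.2],0],[[0,0,-0.3],0],[[0,0,-0.3],0],[[0,0,-0.4],0]]'
python3 -m inch '[[[0,0,-0.4],0],[[0,0,-0.1],0],[[0.3,-0.25,0],0],[[0.5,-0.5,0],0],[[0.6,-0.55,0],0]]'
python3 -m inch '[[[0.6,-0.55,0],0],[[0.5,-0.45,0],0],[[0.23,-0.2,0],0],[[0,0,0],0],[[0,0,0],0]]'
python3 -c "
from h import *
s,d=wshot('w3.png');print(s['ee_pos'],s['tool_rot'])"
```

```text
t: 5.53
ee_pos: [0.6046, -0.0679, 0.2699]
tool_rot: [-180.0, 0.0, 84.7]
contact_force: [0.2, -0.1, -2.4]
gripper_width: 0.017
finger_force: 60.0
t: 5.95
ee_pos: [0.5584, -0.0078, 0.2896]
tool_rot: [179.9, 0.0, 84.6]
contact_force: [-0.3, 1.6, -2.7]
gripper_width: 0.017
finger_force: 60.0
t: 6.37
ee_pos: [0.5157, 0.0502, 0.2896]
tool_rot: [179.9, 0.0, 84.8]
contact_force: [0.2, -0.5, -2.3]
gripper_width: 0.017
finger_force: 60.0
[0.51568682 0.05023581 0.28960625] [1.79913551e+02 3.36846805e-02 8.47752174e+01]
```

View pics/w3.png

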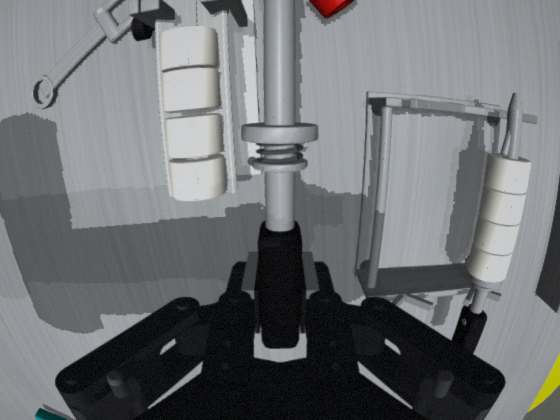

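This shows the rod in hand (shaft at column ≈279) and the four sleeves at columns 160–226: rim of a near y≈198, fork at y≈15. Now the bore line relative to the rod in hand.

```bash
cat > bore.py <<'E'
from h import *
s,d=wshot();g=cv2.GaussianBlur(cv2.cvtColor(d["image"],cv2.COLOR_RGB2GRAY),(3,3),0).astype(float)
def edges(rows,a,b):
    L=[]
    for y in rows:
        e=np.abs(np.diff(g[y,a:b]));i=e.argmax();L.append((a+i+.5,y,round(e[i])))
    return L
rows=[40,48,58,75,85,95,105,125,135,145,165,175,185]
l=edges(rows,150,180);q=edges(rows,205,232)
for a,b in zip(l,q):print(a,b)
sl=edges([10,30,50,70,90,110],250,279);sr=edges([10,30,50,70,90,110],279,310);print(sl,sr)
def axis(l,q,z0,psi):
    n=np.array([np.sin(psi),-np.cos(psi),0]);t=np.array([np.cos(psi),np.sin(psi),0]);c=d["T"][:3,3];out=[]
    def ang(p):
        v=wcast(d,p[:2],z0)[0]-c;return np.arctan2(v@n,-v[2]),v@t
    A=[ang(p) for p in l];B=[ang(p) for p in q]
    fa=np.polyfit([x[1] for x in A],[x[0] for x in A],1);fb=np.polyfit([x[1] for x in B],[x[0] for x in B],1)
    for al in (min(x[1] for x in A),max(x[1] for x in A)):
        th=(np.polyval(fa,al)+np.polyval(fb,al))/2
        out.append(c+t*al+n*np.tan(th)*(c[2]-z0)+[0,0,z0-c[2]])
    v=out[1]-out[0];return np.array(out),np.degrees(np.arctan2(v[1],v[0]))
def robust(l):
    l=np.array(l)[:,:2];p=np.polyfit(l[:,1],l[:,0],2)
    for _ in range(3):
        k=abs(np.polyval(p,l[:,1])-l[:,0]);l=l[k<=max(1.5,np.median(k)*2)];p=np.polyfit(l[:,1],l[:,0],2)
    return l
print(axis(robust(l),robust(q),.062,np.radians(87.5)))
print("rod",axis(sl,sr,s["ee_pos"][2]-.2186+.062,np.radians(84.8)))
print(s["ee_pos"],s["tool_rot"])
E
python3 bore.py
```

```text
(np.float64(153.5), 40, 34) (np.float64(216.5), 40, 33)
(np.float64(154.5), 48, 27) (np.float64(216.5), 48, 33)
(np.float64(154.5), 58, 15) (np.float64(217.5), 58, 30)
(np.float64(155.5), 75, 15) (np.float64(218.5), 75, 31)
(np.float64(156.5), 85, 16) (np.float64(218.5), 85, 37)
(np.float64(157.5), 95, 14) (np.float64(218.5), 95, 34)
(np.float64(157.5), 105, 14) (np.float64(220.5), 105, 26)
(np.float64(159.5), 125, 16) (np.float64(222.5), 125, 29)
(np.float64(160.5), 135, 14) (np.float64(221.5), 135, 37)
(np.float64(161.5), 145, 13) (np.float64(222.5), 145, 34)
(np.float64(169.5), 165, 11) (np.float64(224.5), 165, 36)
(np.float64(165.5), 175, 16) (np.float64(226.5), 175, 31)
(np.float64(166.5), 185, 16) (np.float64(225.5), 185, 30)
[(np.float64(251.5), 10, 26), (np.float64(262.5), 30, 25), (np.float64(253.5), 50, 25), (np.float64(254.5), 70, 36), (np.float64(262.5), 90, 26), (np.float64(256.5), 110, 43)] [(np.float64(305.5), 10, 19), (np.float64(300.5), 30, 24), (np.float64(299.5), 50, 21), (np.float64(299.5), 70, 25), (np.float64(301.5), 90, 22), (np.float64(300.5), 110, 20)]
(array([[0.46678002, 0.0914377 , 0.062     ],
       [0.47074053, 0.17866009, 0.062     ]]), np.float64(87.40015042575791))
rod (array([[0.52333104, 0.12643692, 0.13298234],
       [0.52688222, 0.16599766, 0.13298234]]), np.float64(84.87057969265861))
[0.51625393 0.04966275 0.28958234] [1.79886776e+02 3.28334104e-02 8.47126248e+01]
```

```bash
python3 - <<'E'
from h import *
s,d=wshot();g=cv2.cvtColor(d["image"],cv2.COLOR_RGB2GRAY)
for y in (50,90,135,180): print(y,g[y,148:180].tolist(),g[y,208:240].tolist())
for y in (30,90,190,210): print(y,g[y,254:308].tolist())
E
```

```text
50 [157, 151, 149, 151, 152, 149, 166, 186, 195, 180, 175, 187, 198, 199, 201, 201, 202, 202, 201, 201, 202, 201, 201, 203, 201, 204, 200, 203, 204, 201, 202, 201] [156, 146, 137, 125, 114, 101, 91, 92, 104, 148, 176, 178, 178, 187, 198, 183, 178, 168, 134, 132, 134, 135, 133, 135, 138, 145, 155, 157, 154, 151, 152, 155]
90 [157, 161, 158, 155, 159, 158, 155, 152, 154, 185, 200, 185, 175, 186, 199, 203, 205, 205, 205, 205, 204, 205, 205, 205, 206, 205, 208, 204, 206, 205, 206, 207] [170, 166, 162, 154, 142, 128, 116, 106, 94, 90, 123, 170, 184, 185, 184, 197, 208, 191, 180, 169, 153, 138, 135, 136, 135, 137, 147, 155, 157, 164, 155, 154]
135 [159, 160, 159, 163, 161, 167, 160, 164, 164, 166, 168, 169, 183, 193, 201, 189, 184, 189, 201, 205, 208, 209, 208, 208, 207, 208, 208, 209, 207, 207, 208, 205] [197, 190, 183, 177, 169, 162, 157, 147, 133, 121, 106, 97, 92, 124, 176, 183, 184, 183, 191, 201, 188, 181, 172, 139, 129, 132, 136, 139, 143, 152, 158, 158]
180 [163, 168, 174, 165, 164, 161, 162, 163, 164, 162, 167, 166, 166, 167, 165, 169, 170, 179, 189, 201, 187, 178, 192, 204, 207, 
[... 541 characters left out ...]
 138, 145, 148, 152, 154, 160, 166, 172, 182, 189, 197, 193, 177, 168, 163, 160, 157, 154, 147, 140, 134, 131, 120, 113, 104, 90, 92, 104, 110, 109, 112, 113, 144, 158, 162, 165, 164, 163, 163]
190 [155, 154, 151, 149, 152, 153, 157, 157, 156, 152, 132, 105, 102, 120, 125, 136, 139, 145, 150, 154, 157, 158, 162, 165, 169, 174, 172, 172, 167, 162, 160, 160, 156, 149, 144, 133, 127, 120, 108, 94, 81, 91, 95, 98, 96, 96, 95, 94, 94, 92, 94, 97, 97, 96]
210 [97, 96, 95, 98, 96, 94, 95, 94, 94, 95, 97, 91, 98, 112, 122, 134, 139, 146, 151, 153, 154, 158, 160, 163, 168, 171, 169, 164, 164, 162, 162, 161, 153, 150, 143, 133, 128, 120, 110, 91, 84, 93, 95, 97, 96, 97, 94, 94, 95, 93, 93, 93, 99, 97]
```

```bash
python3 - <<'E' 
import re
src=open('bore.py').read()
src=re.sub(r"rows=.*?(?=def axis)","l=[(159,50),(161,90),(165.2,135),(169.6,180)];q=[(216.3,50),(218,90),(220.8,135),(224.8,180)];sl=[(263,30),(263.2,90),(264.3,190)];sr=[(294.7,30),(294.6,90),(294,190)]\n",src,flags=re.S)
src=src.replace("robust(l)","l",1) if 0 else src
src=src.replace("axis(robust(l),robust(q)","axis(l,q")
src+='''
print("a rim",wcast(d,[[197,198],[197,199]],.062).round(4), "trough end", wcast(d,[[236,193]],.059).round(4))
'''
exec(src)
E
```

```text
(array([[0.4676009 , 0.08761502, 0.062     ],
       [0.47193388, 0.17103635, 0.062     ]]), np.float64(87.02667686355295))
rod (array([[0.52051229, 0.0943297 , 0.13272584],
       [0.52629695, 0.15722508, 0.13272584]]), np.float64(84.74513790276053))
[0.51640973 0.04917982 0.28932584] [1.79917642e+02 1.88160685e-02 8.46488102e+01]
a rim [[0.4654 0.0746 0.062 ]
 [0.4653 0.0739 0.062 ]] trough end [[0.4908 0.0746 0.059 ]]
```

```bash
python3 -m inch '[[[0,0,0],-0.46],[[-0.4,0,0],0],[[-0.8,0,0],0],[[-0.9,0,0],0],[[-0.9,0,0],0]]'
python3 -m inch '[[[-0.9,-0.1,0],0],[[-0.8,-0.4,0],0],[[-0.5,-0.4,0],0],[[-0.24,-0.3,0],0],[[0,-0.06,0.2],0]]'
python3 -m inch '[[[0,0,0.5],0],[[0,0,0.5],0],[[0,0,0.4],0],[[0,0,0.17],0],[[0,0,0],0]]'
python3 - <<'E'
from h import *
s,d=wshot();print(s["ee_pos"],s["tool_rot"])
p=s["ee_pos"][:2];a=np.radians(87.03);n=np.array([np.sin(a),-np.cos(a)]);print("lateral off of line (mm)",1e3*(p-[.4698,.1293])@n)
t=r.get_image("top");im=t["image"];cv2.imwrite("pics/t2.png",cv2.resize(im[170:235,160:320,::-1],None,fx=5,fy=5,interpolation=cv2.INTER_CUBIC))
E
```

```text
t: 6.98
ee_pos: [0.5094, -0.0716, 0.2891]
tool_rot: [180.0, 0.0, 87.0]
contact_force: [0.5, -0.2, -2.1]
gripper_width: 0.0172
finger_force: 60.0
t: 7.4
ee_pos: [0.4528, -0.1678, 0.2818]
tool_rot: [179.9, 0.1, 86.7]
contact_force: [0.1, -0.4, -1.8]
gripper_width: 0.0165
finger_force: 60.1
t: 7.82
ee_pos: [0.4533, -0.1643, 0.2165]
tool_rot: [-179.8, -0.1, 87.0]
contact_force: [0.0, 0.1, -1.6]
gripper_width: 0.017
finger_force: 60.0
[ 0.45327398 -0.16429512  0.21652176] [-1.79837704e+02 -9.00669765e-02  8.70139982e+01]
lateral off of line (mm) -1.2917567330105595
```

View pics/t2.png

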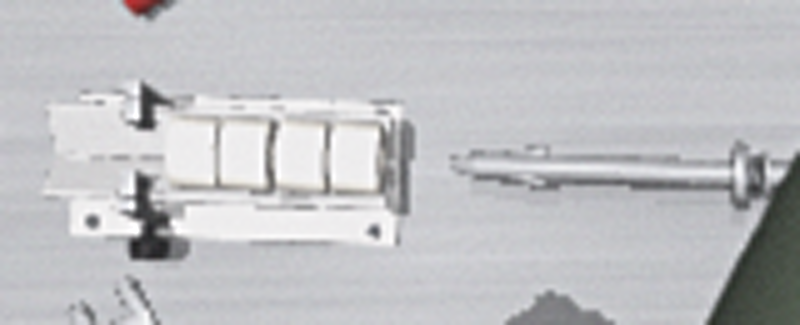

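The top view shows the rod axis (tip at (455,163), shaft at (735,176)) extrapolating onto the sleeve centres at (355,157) and (190,151), so it is aligned. The gap is about 34 mm. Next I let it settle and advance to the first sleeve.

```bash
python3 -m inch '[[[0,0,0],0],[[0,0,0],0],[[0,0,0],0]]'
python3 -m inch '[[[0.2,0,0],0],[[0.2,0,0],0],[[0.2,0,0],0],[[0.1,0,0],0],[[0,0,0],0]]'
```

```text
t: 8.17
ee_pos: [0.4542, -0.1648, 0.2191]
tool_rot: [179.9, 0.0, 87.0]
contact_force: [0.4, -0.6, -1.7]
gripper_width: 0.0168
finger_force: 60.0
t: 8.58
ee_pos: [0.4549, -0.1353, 0.2183]
tool_rot: [-180.0, -0.0, 87.1]
contact_force: [-0.3, -0.1, -1.9]
gripper_width: 0.0172
finger_force: 60.0
```

```bash
python3 -m inch '[[[0.1,0.02,0],0],[[0.1,0,0],0],[[0.1,0,0],0],[[0.1,0,0],0],[[0,0,0],0]]'
python3 -m inch '[[[0.1,0,0],0],[[0.1,0,0],0],[[0.1,0,0],0],[[0.1,0,0],0],[[0,0,0],0]]'
python3 -m inch '[[[0.1,0,0],0],[[0.1,0,0],0],[[0.1,0,0],0],[[0.1,0,0],0],[[0,0,0],0]]'
```

```text
t: 9.0
ee_pos: [0.4566, -0.1201, 0.2182]
tool_rot: [-180.0, -0.0, 87.1]
contact_force: [-1.2, 0.1, -2.3]
gripper_width: 0.0169
finger_force: 60.0
t: 9.42
ee_pos: [0.4575, -0.104, 0.2182]
tool_rot: [-180.0, -0.0, 87.1]
contact_force: [-0.3, 1.0, -1.7]
gripper_width: 0.0172
finger_force: 60.0
t: 9.83
ee_pos: [0.4585, -0.0882, 0.2183]
tool_rot: [180.0, -0.0, 87.1]
contact_force: [0.7, -0.1, -1.9]
gripper_width: 0.0172
finger_force: 60.0
```

```bash
python3 -m inch '[[[0.1,0,0],0],[[0.1,0,0],0],[[0.1,0,0],0],[[0.1,0,0],0],[[0,0,0],0]]'
python3 -m inch '[[[0.1,0,0],0],[[0.1,0,0],0],[[0.1,0,0],0],[[0.1,0,0],0],[[0,0,0],0]]'
python3 -c "
from h import *
s,d=wshot('w4.png')
t=r.get_image('top');cv2.imwrite('pics/t3.png',cv2.resize(t['image'][170:235,160:320,::-1],None,fx=5,fy=5,interpolation=cv2.INTER_CUBIC))"
```

```text
t: 10.25
ee_pos: [0.4593, -0.0723, 0.2183]
tool_rot: [180.0, 0.0, 87.0]
contact_force: [0.3, -0.9, -1.8]
gripper_width: 0.0168
finger_force: 60.0
t: 10.67
ee_pos: [0.46, -0.0562, 0.2182]
tool_rot: [-180.0, -0.1, 87.0]
contact_force: [0.2, 1.1, -2.6]
gripper_width: 0.0172
finger_force: 60.0
```

View pics/t3.png

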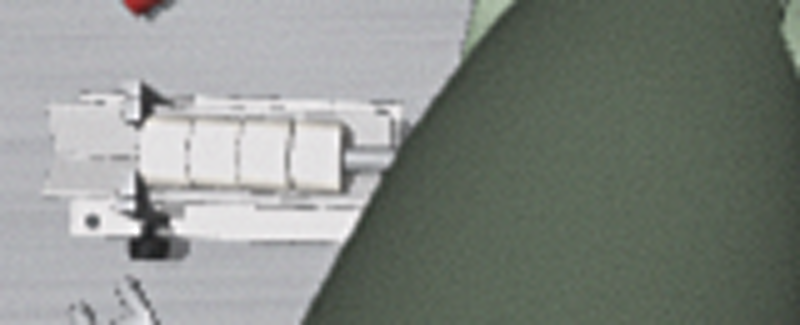

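The top view shows the sleeves slid up against the fork (crop 140–345) and the shaft enters sleeve a centrally. About 84 mm remain, and contact with the collar should come near y≈0.02.

```bash
python3 -m inch '[[[0.1,0,0],0],[[0.1,0,0],0],[[0.1,0,0],0],[[0.1,0,0],0]]'
python3 -m inch '[[[0.1,0,0],0],[[0.1,0,0],0],[[0.1,0,0],0],[[0.1,0,0],0]]'
```

```text
t: 11.1
ee_pos: [0.4611, -0.0413, 0.2184]
tool_rot: [180.0, 0.2, 87.0]
contact_force: [-0.3, -5.7, -0.7]
gripper_width: 0.017
finger_force: 60.1
t: 11.43
ee_pos: [0.4619, -0.0252, 0.2184]
tool_rot: [180.0, 0.2, 87.0]
contact_force: [-0.3, -5.7, -1.4]
gripper_width: 0.017
finger_force: 60.1
```

```bash
python3 -m inch '[[[0.1,0,0],0],[[0.1,0,0],0],[[0.1,0,0],0],[[0.1,0,0],0]]'
python3 -m inch '[[[0.1,0,0],0],[[0.1,0,0],0],[[0.1,0,0],0],[[0,0,0],0]]'
python3 -m inch '[[[0.05,0,0],0],[[0.05,0,0],0]]'
```

```text
t: 11.77
ee_pos: [0.4626, -0.0093, 0.2184]
tool_rot: [-180.0, 0.2, 87.0]
contact_force: [-0.5, -6.4, -1.9]
gripper_width: 0.0171
finger_force: 60.1
t: 12.1
ee_pos: [0.4631, 0.0036, 0.2182]
tool_rot: [-180.0, -0.0, 87.0]
contact_force: [0.4, 0.4, -2.2]
gripper_width: 0.0172
finger_force: 60.0
t: 12.27
ee_pos: [0.4634, 0.0068, 0.2183]
tool_rot: [-180.0, 0.1, 87.0]
contact_force: [-0.1, -4.5, -1.1]
gripper_width: 0.0171
finger_force: 60.1
```

```bash
python3 -m inch '[[[0.05,0,0],0],[[0.05,0,0],0],[[0.05,0,0],0]]'
python3 -m inch '[[[0.04,0,0],0],[[0.04,0,0],0]]'
python3 -m inch '[[[0.03,0,0],0],[[0.03,0,0],0]]'
```

```text
t: 12.52
ee_pos: [0.4637, 0.013, 0.2183]
tool_rot: [-180.0, 0.1, 87.0]
contact_force: [0.0, -5.0, -1.1]
gripper_width: 0.0169
finger_force: 60.1
t: 12.68
ee_pos: [0.4639, 0.0164, 0.2183]
tool_rot: [-180.0, 0.0, 87.0]
contact_force: [-0.2, -4.5, -1.4]
gripper_width: 0.0173
finger_force: 60.0
t: 12.85
ee_pos: [0.464, 0.0188, 0.2182]
tool_rot: [-180.0, 0.0, 87.0]
contact_force: [-1.5, -3.6, -1.6]
gripper_width: 0.0171
finger_force: 60.0
```

```bash
python3 -m inch '[[[0.03,0,0],0],[[0.03,0,0],0]]'
python3 -m inch '[[[0.03,0,0],0],[[0.03,0,0],0]]'
python3 -m inch '[[[0.03,0,0],0]]'
python3 -m inch '[[[0.03,0,0],0]]'
```

```text
t: 13.02
ee_pos: [0.4641, 0.0212, 0.2183]
tool_rot: [-180.0, 0.0, 87.0]
contact_force: [-0.4, -5.0, -1.9]
gripper_width: 0.0168
finger_force: 60.0
t: 13.18
ee_pos: [0.4643, 0.0236, 0.2183]
tool_rot: [-180.0, 0.0, 87.0]
contact_force: [-0.1, -5.8, -1.7]
gripper_width: 0.0169
finger_force: 60.0
t: 13.27
ee_pos: [0.4643, 0.0248, 0.2183]
tool_rot: [-180.0, -0.0, 87.0]
contact_force: [-0.4, -4.1, -2.1]
gripper_width: 0.0166
finger_force: 60.1
t: 13.35
ee_pos: [0.4644, 0.0259, 0.2183]
tool_rot: [-180.0, 0.0, 87.0]
contact_force: [-1.4, -6.4, -1.2]
gripper_width: 0.0167
finger_force: 60.1
```

```bash
python3 -m inch '[[[0.03,0,0],0]]'
python3 -m inch '[[[0.03,0,0],0]]'
python3 -m inch '[[[0.03,0,0],0]]'
python3 -c "
from h import *
s,d=wshot('w5.png')"
```

```text
t: 13.43
ee_pos: [0.4644, 0.0267, 0.2183]
tool_rot: [-180.0, 0.1, 87.0]
contact_force: [-0.5, -9.4, -0.7]
gripper_width: 0.0168
finger_force: 60.1
t: 13.52
ee_pos: [0.4645, 0.0274, 0.2183]
tool_rot: [-180.0, 0.3, 87.0]
contact_force: [-1.3, -13.1, -0.0]
gripper_width: 0.0171
finger_force: 60.2
t: 13.6
ee_pos: [0.4645, 0.0282, 0.2184]
tool_rot: [-180.0, 0.4, 87.0]
contact_force: [-2.3, -14.1, 0.9]
gripper_width: 0.0168
finger_force: 60.4
```

View pics/w5.png

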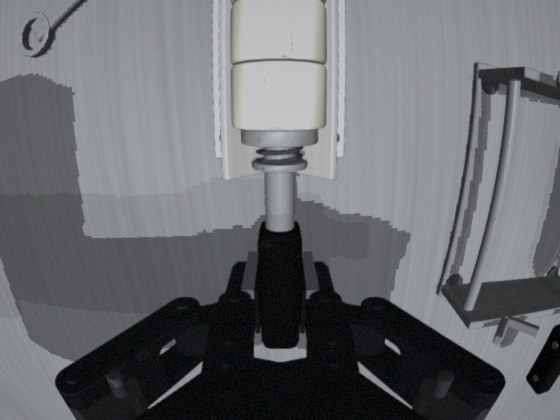

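The wrist view shows the collar in contact with sleeve a (rim at y≈132) and the sleeves butted together. Collar travel began at about y=0.0262. I'll press on in fine steps until the snap.

```bash
python3 -m inch '[[[0.025,0,0],0]]'
python3 -m inch '[[[0.025,0,0],0]]'
python3 -m inch '[[[0.02,0,0],0]]'
```

```text
t: 13.73
ee_pos: [0.4646, 0.029, 0.2184]
tool_rot: [-180.0, 0.4, 86.9]
contact_force: [-2.6, -14.1, 1.2]
gripper_width: 0.0172
finger_force: 60.4
t: 13.82
ee_pos: [0.4646, 0.0298, 0.2184]
tool_rot: [-180.0, 0.4, 86.9]
contact_force: [-2.1, -15.8, 1.2]
gripper_width: 0.0169
finger_force: 60.4
t: 13.9
ee_pos: [0.4647, 0.031, 0.2184]
tool_rot: [-180.0, 0.3, 86.9]
contact_force: [-0.5, -6.8, -0.3]
gripper_width: 0.0169
finger_force: 60.2
```

The force fell from 15.8 to 6.8 N at about 5 mm of collar travel: the catches have snapped. I'll stop pushing, relax slightly, and check by lifting a little.

```bash
python3 -m inch '[[[0,0,0],0],[[-0.03,0,0],0],[[0,0,0],0]]'
python3 -m inch '[[[-0.05,0,0],0],[[-0.05,0,0],0],[[0,0,0],0]]'
python3 -c "
from h import *
s,d=wshot();w=cv2.resize(d['image'][0:240,180:380,::-1],None,fx=2,fy=2)
t=r.get_image('top')['image'][170:235,160:320,::-1];t=cv2.resize(t,(390,160),interpolation=cv2.INTER_CUBIC)
e=r.get_image('scene')['image'][170:240,300:400,::-1];e=cv2.resize(e,(390,273),interpolation=cv2.INTER_CUBIC)
cv2.imwrite('pics/c6.png',np.hstack([w,np.vstack([t,e,np.zeros((480-433,390,3),np.uint8)])]))"
```

```text
t: 14.15
ee_pos: [0.4647, 0.0308, 0.2183]
tool_rot: [-180.0, 0.0, 87.0]
contact_force: [-0.8, -5.3, -1.7]
gripper_width: 0.017
finger_force: 60.1
t: 14.4
ee_pos: [0.4644, 0.0274, 0.2182]
tool_rot: [-180.0, -0.1, 87.0]
contact_force: [0.0, 0.4, -1.8]
gripper_width: 0.0174
finger_force: 59.9
```

View pics/c6.png

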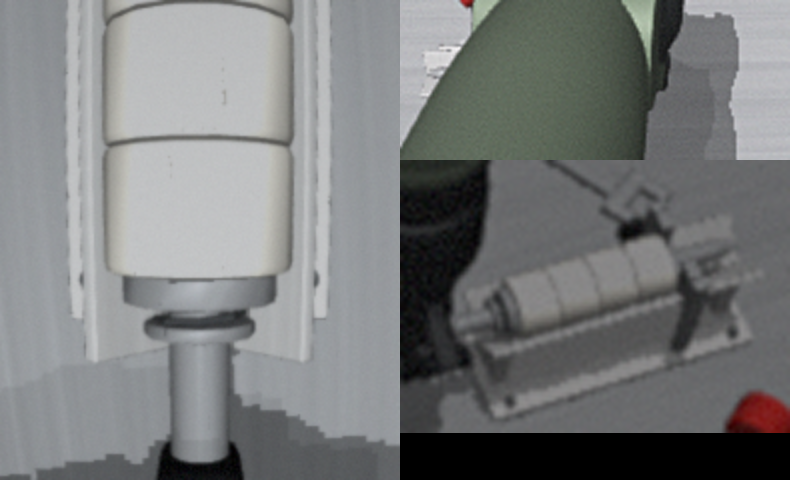

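Backing off 3.4 mm needed no force. The sleeves came with the rod and the collar spring stays compressed, so the string is latched. Now lift it out.

```bash
python3 -m inch '[[[0,0,-0.05],0],[[0,0,-0.1],0],[[0,0,-0.15],0],[[0,0,-0.2],0],[[0,0,-0.2],0]]'
python3 -m inch '[[[0,0,-0.25],0],[[0,0,-0.3],0],[[0,0,-0.3],0],[[0,0,-0.25],0],[[0,0,-0.1],0]]'
python3 -m inch '[[[0,0,-0.05],0.2],[[0,0,0],0.26],[[-0.1,0.2,0],0],[[-0.2,0.35,0],0],[[-0.25,0.45,0],0]]'
python3 -m inch '[[[-0.25,0.45,0],0],[[-0.25,0.45,0],0],[[-0.25,0.45,0],0],[[-0.25,0.45,0],0],[[-0.25,0.45,0],0]]'
python3 -m inch '[[[-0.15,0.3,0],0],[[-0.1,0.18,0],0],[[0,0,0],0],[[0,0,0],0]]'
python3 -c "
from h import *
s,d=wshot('w7.png');print(s['ee_pos'],s['tool_rot'],s['ft_torque'])"
```

```text
t: 14.97
ee_pos: [0.4644, 0.027, 0.2471]
tool_rot: [-180.0, 0.0, 87.0]
contact_force: [1.2, 0.1, -3.2]
gripper_width: 0.0173
finger_force: 59.7
t: 15.38
ee_pos: [0.4651, 0.027, 0.2964]
tool_rot: [179.8, 0.0, 87.0]
contact_force: [0.5, 0.7, -3.1]
gripper_width: 0.0171
finger_force: 59.8
t: 15.8
ee_pos: [0.502, 0.0014, 0.2955]
tool_rot: [-179.9, -0.0, 84.8]
contact_force: [-0.4, -0.4, -3.3]
gripper_width: 0.0171
finger_force: 59.7
t: 16.22
ee_pos: [0.5882, -0.0577, 0.2951]
tool_rot: [-179.9, 0.0, 84.7]
contact_force: [0.4, -0.3, -3.5]
gripper_width: 0.017
finger_force: 59.7
t: 16.55
ee_pos: [0.6052, -0.0684, 0.2953]
tool_rot: [-179.9, -0.0, 84.7]
contact_force: [-0.1, 0.4, -4.6]
gripper_width: 0.0169
finger_force: 59.7
[ 0.60515077 -0.06842767  0.29528237] [-1.79883889e+02 -2.74079429e-02  8.46996964e+01] [-0.3979715   0.02762421  0.02668572]
```

View pics/w7.png

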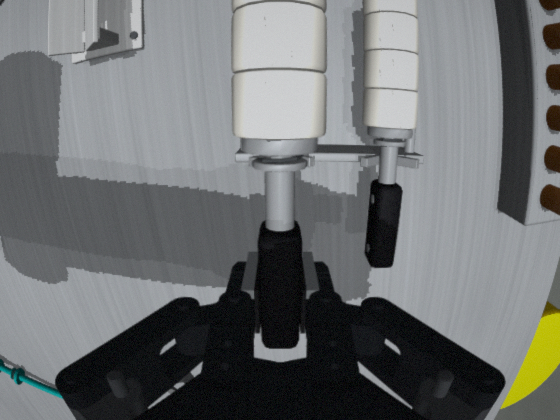

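The string is complete and the rod is over its empty place (rest at y≈157, full rod alongside). Now lower it.

```bash
python3 -m inch '[[[0,0,0.2],0],[[0,0,0.35],0],[[0,0,0.4],0],[[0,0,0.35],0],[[0,0,0.2],0]]'
python3 -m inch '[[[0,0,0.15],0],[[0,0,0.1],0],[[0,0,0.07],0],[[0,0,0],0]]'
python3 -m inch '[[[0,0,0.04],0],[[0,0,0.04],0],[[0,0,0],0]]'
```

```text
t: 17.02
ee_pos: [0.6041, -0.0675, 0.2343]
tool_rot: [-179.8, -0.0, 84.8]
contact_force: [0.3, 0.8, -5.0]
gripper_width: 0.0169
finger_force: 59.7
t: 17.35
ee_pos: [0.6055, -0.0683, 0.2234]
tool_rot: [180.0, 0.0, 84.7]
contact_force: [0.5, -0.6, -4.2]
gripper_width: 0.0169
finger_force: 59.7
t: 17.6
ee_pos: [0.6056, -0.0684, 0.2205]
tool_rot: [180.0, -0.0, 84.7]
contact_force: [-0.2, -0.9, -3.7]
gripper_width: 0.017
finger_force: 59.7
```

```bash
python3 -m inch '[[[0,0,0.03],0],[[0,0,0],0]]'
python3 -m inch '[[[0,0,0.02],0],[[0,0,0],0]]'
python3 -m inch '[[[0,0,0.02],0],[[0,0,0],0]]'
python3 -c "
from h import *
s,d=wshot('w8.png');e=r.get_image('scene')['image'][230:350,260:420,::-1];cv2.imwrite('pics/s8.png',cv2.resize(e,None,fx=4,fy=4,interpolation=cv2.INTER_CUBIC))"
```

```text
t: 17.77
ee_pos: [0.6056, -0.0684, 0.2192]
tool_rot: [180.0, -0.0, 84.7]
contact_force: [-0.1, -0.2, -2.0]
gripper_width: 0.017
finger_force: 60.0
t: 17.93
ee_pos: [0.6057, -0.0684, 0.219]
tool_rot: [180.0, -0.0, 84.7]
contact_force: [-1.0, 0.6, 2.6]
gripper_width: 0.0174
finger_force: 60.8
t: 18.1
ee_pos: [0.6057, -0.0684, 0.2188]
tool_rot: [179.9, -0.0, 84.7]
contact_force: [-3.6, -0.8, 7.5]
gripper_width: 0.0171
finger_force: 61.5
```

View pics/s8.png

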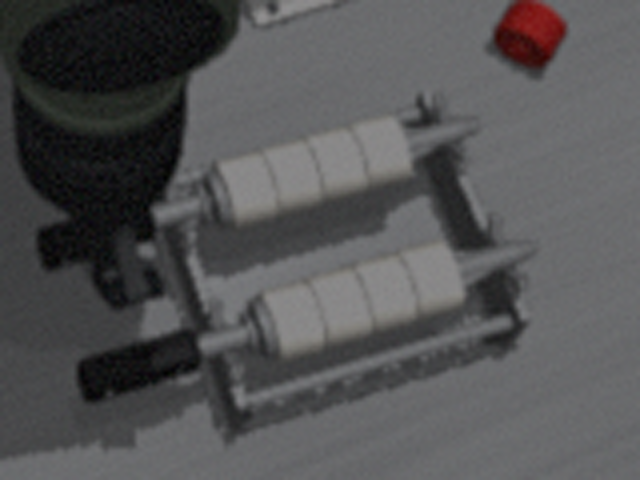

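The scene shows the string hung parallel to the full rod, seated in both rests (7.5 N up at the same pose as when picked). Relieve the load, release, retreat.

```bash
python3 -m inch '[[[0,0,-0.02],0],[[0,0,0],0]]'
python3 -m inch '[[[0,0,0],0],[[0,0,0],0],[[0,0,0],0],[[0,0,0],0],[[0,0,0],0]]' 0.5
python3 -m inch '[[[0,0,-0.1],0],[[0,0,-0.3],0],[[0,0,-0.6],0],[[0,0,-0.8],0],[[0,0,-0.8],0]]'
python3 -m inch '[[[0,0,-0.8],0],[[0,0,-0.5],0],[[-0.5,0,0],0],[[-0.5,0,0],0],[[0,0,0],0]]'
python3 -c "
from h import *
s,d=wshot('w9.png')"
```

```text
t: 18.37
ee_pos: [0.6057, -0.0684, 0.2189]
tool_rot: [179.9, -0.0, 84.7]
contact_force: [-1.9, -0.5, 4.6]
gripper_width: 0.0172
finger_force: 60.8
t: 18.78
ee_pos: [0.6055, -0.0684, 0.2181]
tool_rot: [-180.0, -0.0, 84.7]
contact_force: [0.4, -0.7, -0.1]
gripper_width: 0.0429
finger_force: 0.0
t: 19.2
ee_pos: [0.6051, -0.0683, 0.3238]
tool_rot: [-179.9, -0.0, 84.7]
contact_force: [0.6, -0.9, 0.0]
gripper_width: 0.043
finger_force: 0.0
t: 19.62
ee_pos: [0.6018, -0.1107, 0.3763]
tool_rot: [179.8, 0.1, 84.6]
contact_force: [0.1, -0.4, -0.2]
gripper_width: 0.0427
finger_force: 0.0
```

View pics/w9.png

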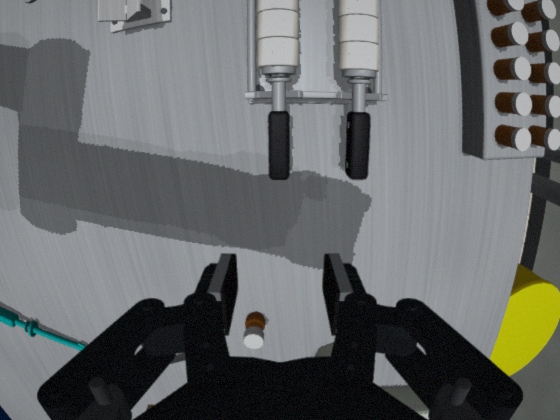

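Both rods hang level and side by side (handles at (279,145) and (358,145)), and the gripper is clear. Handing in.

```bash
python3 -c "
from workcell import r
print(r.sign_off())"
```

```text
the job is handed in; nothing more can be done
None
```

The rod is through all four sleeves and hangs back in its original place in the frame; the catches snapped at about 16 N of push, and I handed the job in at about 20 s with the gripper clear.

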